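Hook a printing block into its carving fixture and lock it with the flat key

TASK

Get the printing block ready for carving: push it along the fixture so that its leading end goes fully home under the steel lip, press its raised end down past the sprung catch until the block lies flat, then turn the steel T-key until its flat foot lines up with the slot in the block and press the key down through the block as far as it goes. Leave the tools and other things on the table where they are.

Things in the scene. Friction and masses are not known exactly. Their poses are not given: they have to be found in the camera images.
- bed: The carving fixture, fixed to the table: a plywood bed 84 x 205 mm. Origin on the table, z up, y along its length towards the steel lip. In its frame, mm: the floor under the block is at z = 18; low side rails (inner faces x = +-31, tops z = 28) guide the block; a steel end wall has its inner face at y = 95. The seated block spans y = -75 to 95, flat on the floor.
- block: The loose printing block, wood with a lino face, 60 (x) x 170 (y) x 16 (z) mm, some 110 to 220 g. Origin: centre of its underside; z out of its face; y towards the end that goes under the lip. It starts between the rails, tilted 0.1 rad, that end on the floor 18 to 32 mm short of the end wall, the other raised on the catch. Through slot 14 (x) x 38 (y) mm centred at x = 0, y = 35.
- toe (a point): Middle of the block's lower edge at the leading end, the end that goes under the lip.
- heel (a point): Middle of the block's upper edge at the free end, 170 mm back from the toe and 16 mm above the underside.
- slot (a point): Centre of the slot's mouth in the block's upper face. With the block seated it is straight below the key.
- spindle (a joint): Turn of the T-key about its upright shaft, rad, counter-clockwise from above, range -0.8 to 3.95, start 0.5 to 2.64. At 0, and likewise at pi, crossbar and flat foot lie along the bed's y and match the seated block's slot; either way round fits. It stays where left (friction 0.04 N m).
- plunger (a joint): How far the T-key is pressed down, m: 0 (up) to 0.030 (fully down). It stays where left and takes about 4 to 6 N. At the shaft's lower end is a flat foot 34 x 10 mm, 12 mm high, rounded below, parallel to the crossbar. Up, the foot's underside is 46 mm above the table; fully down, 16 mm, inside the slot.
- key_head (a point): Centre of the flat top of the key's round head (22 mm across), on the shaft's axis: 116 mm above the table when up, 86 mm when fully down. The crossbar, a 12 mm round bar 60 mm long, has its axis 10 mm below this point.
- gouge: Bystander: a carving gouge about 140 mm long, lying beside the fixture. Origin under its middle.
- brayer: Bystander: an ink roller with wooden handle, about 135 mm long. Origin under the roller.
- jar_ring: Bystander: a steel jar ring 72 mm across, 12 mm high, lying beyond the lip end. Origin at its underside's centre.
- spirit_bottle: Bystander: a clear bottle 60 mm across, 150 mm high. Origin at its underside's centre.
- ink_pot: Bystander: a steel pot 72 mm across, 50 mm high. Origin at its underside's centre.
- spare_block: Bystander: a plain wooden block 100 x 130 x 16 mm, without a slot, lying flat. Origin at its underside's centre.
- lip (a point): Middle of the lower free edge of the steel lip, at x = 0, y = 81, z = 36.5 mm of the bed. From here the lip reaches 14 mm on to the end wall; its top is 8 mm higher.
- catch_top (a point): Top of the sprung catch at the bed's other end (x = 0, y = -79.5, z = 33 mm of the bed): a 12 mm round steel bar along x that yields up to 4 mm towards -y (4 N at rest plus 2 N/mm). Behind it is a low strip, top z = 29, ending at y = -95. The block's free end rests on the catch until it is pressed down past it, with some 5 to 12 N, and snaps in.
- key_axis (a point): Centre of the top of the steel arm that holds the key's upright shaft, at x = 0, y = 45, z = 68 mm of the bed; this is the key's axis. The arm is 14 mm wide and comes from a post on the bed's -x side (x = -56).

How it is judged:
By the outcome, as a careful person would: the job done as asked, in the order asked, and still so for the second after the job is handed in, with the robot touching nothing.
It also fails if it takes over 51 s, if anything falls off the work surface, if the arm or the gripper's body presses on something with over 40 N, if the wrist force passes 120 N, or if a joint passes its speed limit or range.

ROBOT

A 6-joint arm with a two-finger parallel gripper is mounted at the origin on the work surface. World frame = base frame: x ahead of the robot, y to its left, z up, the work surface at z = 0. Lengths are in m, angles in rad, forces in N, time in s.
With the tool pointing down it reaches from about 0.225 to 0.875 m from the base axis. Payload 3.4 kg.
Tool frame: the origin (TCP) lies on the centre line of the jaws, within the pads' length; the fingertips stand 22 mm ahead of it and the grasp point (between the pads) lies 3 mm ahead of it; z points along the fingers, y is the line along which they close (so a half turn about z gives the same grasp; the last joint's range is limited). The gripper opens to 85 mm and grips with 20 to 120 N. Pads are 22 mm wide; open, the fingers measure 114 mm over their backs; the gripper's body (76 mm by 85 mm) begins 54 mm behind the grasp point. The pads swing forward as they close: fully open they stand 13 mm farther back than shut.
Start: joints at [-1.419, 0.276, 1.505, -0, 1.361, -0.121], TCP at [0.155, -0.554, 0.253] pointing down, gripper open.
Joint ranges: [-2.89, 2.89], [-0.75, 2.08], [0.22, 2.7], [-1.18, 4.32], [0.11, 2.71], [-2.7, 2.7]. Speed limits (rad/s): [2.57, 2.57, 3.14, 3.14, 3.14, 3.14].

INTERFACE

Orientations are given as a unit quaternion [w, x, y, z].
In Python, from rig import manip, order, get_image gives the robot as it stands (manip), with the cameras as plain functions and the job (order).
- The arm moves only by the shell command python3 steer.py FILE [OPENING] [FORCE], which reads ROWS from the file FILE. ROWS is a JSON object with one list for each field, all of the same length, 1 to 5, a row being the entries at one place: x, y, z (the shift in m), turn (a turn about the tool's z in rad); each row shifts and turns the commanded pose from where the row before left it, along the tool's axes as they then stand; what a row does not reach is not made up. A row lasts 1/12 s, in which the tool goes at most 0.0417 m and 0.125 rad, less where a joint would pass 70% of its speed; a pose out of reach is approached as far as the arm can. OPENING is the finger opening in m, set as the command begins (- or left out keeps the last). The fingers move at their own pace and stop on an object; FORCE is the grip in N (left out, the last holds). Time passes only in rows, so rows that do not move let the fingers close. It prints the time, the measured TCP pose, the force, the opening and the grip force at its end. Input that does not fit is refused with a message, and nothing moves.
- manip.get_state(): the state, without advancing time (a new reading comes with each control period).
- get_image(name): name is "side" or "top"; returns a dict with "img" (384x512x3 uint8, red, green, blue), "camera_matrix" (3x3 intrinsics, pixels), "k1" (the pictures are not rectified: a ray, as slopes to the right and down, at radius r is drawn at 1 + k1 r^2 times it, then the intrinsics apply), "T" (4x4, takes a point from camera to world coordinates). Camera axes: x right, y down, z forward; pixel columns grow to the right and rows downward; lengths in m; the calibration is good to about 2 mm. A picture is of the moment at which its call begins. There is no depth.
- order.sign_off(): hands the job in; it is judged then, once.
The state is a dict: "clock": time; "qpos": joint angles; "qd": joint speeds; "effort": joint torques, N m; "position": TCP position; "ee_rot": TCP orientation; "contact_force": force on the tool from outside, world axes, zero at the start; "moment": the same for the moment, N m; "width": finger opening in m; "gripper_force": force on a finger pad.
Only numpy, scipy, OpenCV 4.12 (cv2) and the standard library are available. Lean on these libraries where they do the work, as an engineer would, in place of code of your own. Each camera call takes 0.05 s, during which the arm holds its last target. There are 200 camera calls.

## Working session

There is one attempt and no reset: what is moved stays moved. The work goes in short steps, Python scripts to look and compute and a shell command to move; the robot and the scene stay as the last step left them, time stands still between calls to the robot, and variables do not carry over. Pictures are saved under pics/ and viewed, at most 10 in all, crops included, and the job is handed in when it is done.

```bash
ls; mkdir -p pics; cat > h.py <<'E'
import numpy as np, cv2
from rig import manip, order, get_image
def snap(n,f):
    d=get_image(n); cv2.imwrite(f,d["img"][:,:,::-1]); np.savez(f[:-4]+'.npz',K=d["camera_matrix"],k1=d["k1"],T=d["T"]); return d
def load(f): 
    z=np.load(f); return z['K'],float(z['k1']),z['T']
def ray(c,u,v):
    K,k1,T=c; p=cv2.undistortPoints(np.array([[[u,v]]],float),K,np.array([k1,0,0,0,0.]))[0,0]
    return T[:3,3],T[:3,:3]@np.r_[p,1]
def atz(c,u,v,z):
    o,d=ray(c,u,v); return o+d*(z-o[2])/d[2]
def proj(c,P):
    K,k1,T=c; P=np.atleast_2d(P); R=T[:3,:3].T
    return cv2.projectPoints(P.astype(float),cv2.Rodrigues(R)[0],-R@T[:3,3],K,np.array([k1,0,0,0,0.]))[0][:,0]
E
python3 - <<'E'
from h import *
for n in("top","side"):
    d=snap(n,f"pics/{n}0.png"); print(d["T"].round(3),d["k1"],d["camera_matrix"])
print(manip.get_state())
E
```

```text
pics
rig.py
steer.py
[[ 0.021 -0.994  0.112  0.385]
 [-1.    -0.022 -0.01  -0.007]
 [ 0.012 -0.111 -0.994  1.429]
 [ 0.     0.     0.     1.   ]] -0.04111409284802118 [[453.31671911   0.         250.32698681]
 [  0.         453.31671911 193.62523535]
 [  0.           0.           1.        ]]
[[-0.966 -0.17   0.193  0.333]
 [-0.257  0.616 -0.745  0.748]
 [ 0.008 -0.77  -0.639  0.778]
 [ 0.     0.     0.     1.   ]] -0.05724863422933131 [[396.37930054   0.         256.26965813]
 [  0.         396.37930054 196.20579536]
 [  0.           0.           1.        ]]
{'clock': 0.1, 'qpos': array([-1.41901878e+00,  2.76559017e-01,  1.50602718e+00,  5.04190971e-06,
        1.36070193e+00, -1.20999491e-01]), 'qd': array([-1.88269941e-03, -2.12504985e-03, -4.02419122e-03, -3.32153732e-05,
       -3.67955970e-04, -1.09178496e-04]), 'effort': array([ 2.52086938e-03, -4.17699623e+01, -2.46405333e+01, -1.72854775e-04,
        5.84670313e-03,  2.77819964e-06]), 'position': array([ 0.15483839, -0.55330132,  0.25250241]), 'ee_rot': array([-8.47676013e-04,  9.90713210e-01,  1.35965496e-01, -1.05805738e-05]), 'contact_force': array([-0.61970905,  0.83338543, -0.45950674]), 'moment': array([0.00451266, 0.00718492, 0.04664525]), 'gripper_force': 0.0, 'width': 0.08529965523212933}
```

View pics/top0.png

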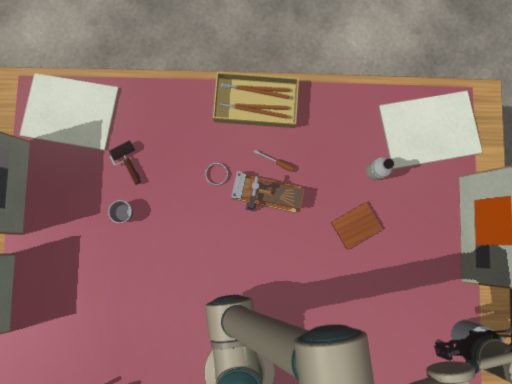

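View pics/side0.png

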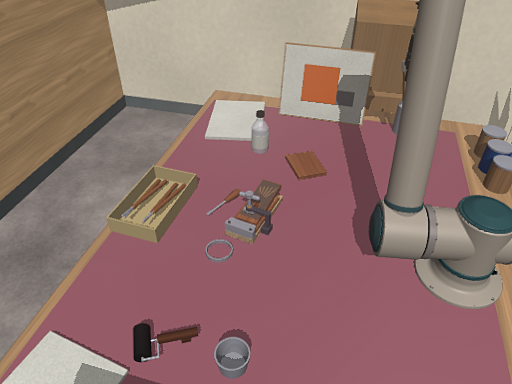

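The fixture is at about (268,193) in the top picture, with its lip end to the left (+y). In the side picture it is at about (255,210). I'll enlarge both.

```bash
python3 - <<'E'
import cv2
a=cv2.imread('pics/top0.png')[163:223,222:312]; cv2.imwrite('pics/topc.png',cv2.resize(a,None,fx=8,fy=8,interpolation=cv2.INTER_CUBIC))
a=cv2.imread('pics/side0.png')[175:245,215:295]; cv2.imwrite('pics/sidec.png',cv2.resize(a,None,fx=8,fy=8,interpolation=cv2.INTER_CUBIC))
E
```

```text
(no output)
```

View pics/topc.png

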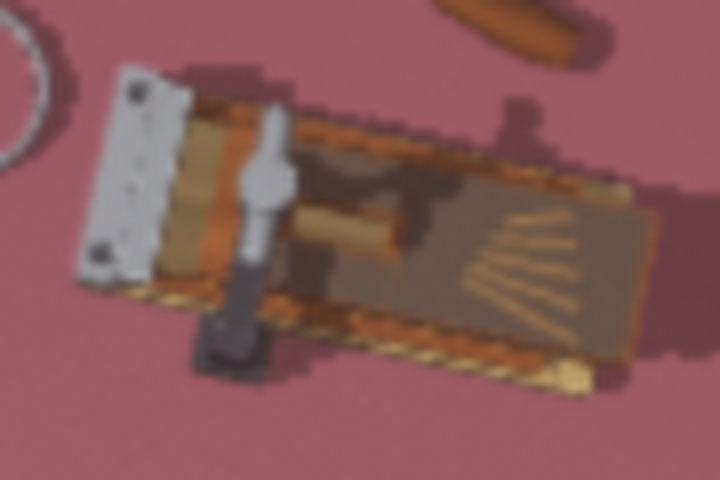

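View pics/sidec.png

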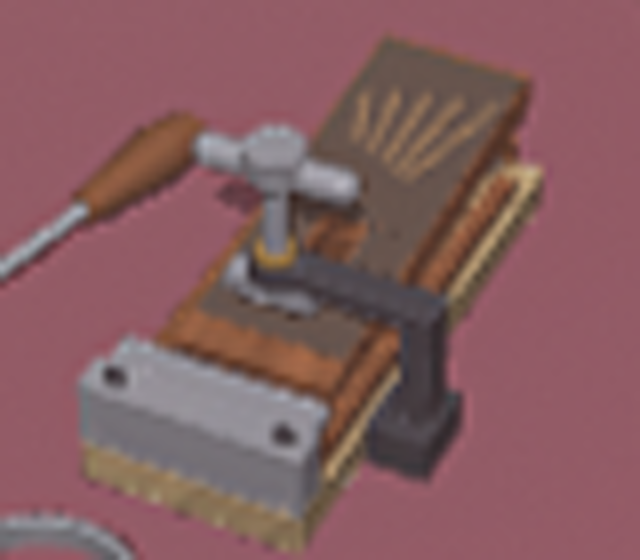

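```bash
cat > fit.py <<'E'
from h import *
from scipy.optimize import least_squares
t=load('pics/top0.npz'); s=load('pics/side0.npz')
f=lambda x,y,ox,oy:((x+.5)/8-.5+ox,(y+.5)/8-.5+oy)
T=lambda x,y:(t,f(x,y,222,163)); S=lambda x,y:(s,f(x,y,215,175))
obs=[(T(269,183),(0,45,116),0),(S(275,148),(0,45,116),0),
 (T(192,88),(1,81,44.5),1),(T(152,285),(-1,81,44.5),1),(S(130,337),(1,81,44.5),1),(S(330,405),(-1,81,44.5),1),
 (T(658,212),(30,-1,50.9),2),(T(628,363),(-30,-1,50.9),2),(S(388,38),(30,-1,50.9),2),(S(530,78),(-30,-1,50.9),2)]
def W(p,P,k):
    X=np.array(P,float)
    if k==1:X[0]*=p[3]
    if k==2:X[1]=p[4]
    c,n=np.cos(p[2]),np.sin(p[2]); return np.array([p[0]+(c*X[0]-n*X[1])/1e3,p[1]+(n*X[0]+c*X[1])/1e3,X[2]/1e3])
res=lambda p:np.concatenate([proj(o[0],W(p,P,k))[0]-np.array(o[1]) for o,P,k in obs])
if __name__=='__main__':
    r=least_squares(res,[.4,-.03,-.2,40,-97],x_scale=[.1,.1,.1,10,10]); print(r.x.round(4)); print(r.fun.reshape(-1,2).round(2))
    np.save('bed.npy',r.x)
    yaw=r.x[2]
    for a,b,h in((T(277,107),T(253,255),'top'),(S(200,148),S(355,185),'side')):
        A=atz(a[0],*a[1],.106);B=atz(b[0],*b[1],.106);d=A-B; print(h,A.round(4),B.round(4),np.linalg.norm(d)*1e3,'spindle',(np.arctan2(-d[0],d[1])-yaw)%np.pi)
    for n,P in dict(key=(0,45,116),catch=(0,-79.5,33),heel=(0,r.x[4],50.9)).items(): print(n,W(r.x,P,0).round(4))
E
python3 fit.py
```

```text
[ 5.474000e-01 -7.710000e-02 -1.960000e-01  3.842890e+01 -1.037083e+02]
[[-0.2   0.39]
 [-0.19 -0.4 ]
 [ 0.19  0.68]
 [-0.23  0.22]
 [-0.49 -0.27]
 [-0.23  0.01]
 [ 0.11  0.46]
 [-0.11  0.62]
 [-0.79 -0.49]
 [-0.39 -0.01]]
top [ 0.5869 -0.0361  0.106 ] [ 0.5318 -0.0284  0.106 ] 55.65214210417272 spindle 1.6275379749262822
side [ 0.5828 -0.0366  0.106 ] [ 0.5279 -0.0317  0.106 ] 55.13158594997722 spindle 1.6787374458942987
key [ 0.5562 -0.033   0.116 ]
catch [ 0.5319 -0.1551  0.033 ]
heel [ 0.5272 -0.1788  0.0509]
```

The fit is consistent, with residuals under 0.8 px. The spindle is at about 1.65 and the block has about 31 mm to go. The key is easiest turned counter-clockwise to pi, because of the wrist range. First I'll close the gripper and align the tool with the bed.

```bash
cat > go.py <<'E'
# go.py bx by ztip : tool-axis offsets to bed point (mm)
import sys; from h import *
from scipy.spatial.transform import Rotation as Rn
p=np.load('bed.npy'); s=manip.get_state(); w,x,y,z=s['ee_rot']; R=Rn.from_quat([x,y,z,w]).as_matrix()
bx,by,zt=[float(v)/1e3 for v in sys.argv[1:4]]; c,n=np.cos(p[2]),np.sin(p[2])
tg=np.array([p[0]+c*bx-n*by,p[1]+n*bx+c*by,zt+.022]); d=s['position']-p_ if False else tg-s['position']
u=s['position'][:2]-p[:2]; b=np.array([c*u[0]+n*u[1],-n*u[0]+c*u[1]])*1e3
print('t',s['clock'],'bed xy',b.round(1),'tip z',round((s['position'][2]-.022)*1e3,1),'tool d',(R.T@d).round(4),'yaw err',round(float(np.arctan2(R[1,0],R[0,0])-p[2]),4),'F',s['contact_force'].round(1),'j6',s['qpos'][5].round(2),'w',round(s['width'],4))
E
sed -i 's/d=s\[.position.\]-p_ if False else tg/d=tg/' go.py
echo '{"x":[0,0,0,0,0],"y":[0,0,0,0,0],"z":[0,0,0,0,0],"turn":[0.117,0.117,0.117,0.117,0]}' > m.json && python3 steer.py m.json 0 40; python3 go.py 0 -138 40
```

```text
clock: 0.52
position: [0.1549, -0.5535, 0.2528]
ee_rot: [-0.001, 0.995, -0.098, -0.0]
contact_force: [-0.2, 1.0, 0.7]
width: 0.0258
gripper_force: 0.0
t 0.5167 bed xy [-292.2 -543.7] tip z 230.8 tool d [ 0.2919 -0.4058  0.1911] yaw err -0.001 F [-0.2  1.   0.7] j6 0.35 w 0.0258
```

```bash
echo '{"x":[0.023,0.023,0.023,0.023,0.023],"y":[-0.032,-0.032,-0.032,-0.032,-0.032],"z":[0,0,0,0,0],"turn":[0,0,0,0,0]}' > m.json && python3 steer.py m.json>/dev/null; echo '{"x":[0.023,0.023,0.023,0.023,0.023],"y":[-0.032,-0.032,-0.032,-0.032,-0.032],"z":[0,0,0,0,0],"turn":[0,0,0,0,0]}' > m.json && python3 steer.py m.json>/dev/null; echo '{"x":[0.023,0.023,0.016,0,0],"y":[-0.032,-0.032,-0.022,0,0],"z":[0.02,0.02,0.03,0.03,0],"turn":[0,0,0,0,0]}' > m.json && python3 steer.py m.json; python3 go.py 0 -138 40
```

```text
clock: 1.77
position: [0.5141, -0.2117, 0.1498]
ee_rot: [-0.002, 0.996, -0.095, -0.006]
contact_force: [-1.4, 0.5, -0.5]
width: 0.0001
gripper_force: 0.0
t 1.7667 bed xy [  -6.4 -138.5] tip z 127.8 tool d [ 0.0075 -0.0001  0.0877] yaw err 0.0067 F [-1.4  0.5 -0.5] j6 1.24 w 0.0001
```

```bash
echo '{"x":[0.007,0,0,0,0],"y":[0,0,0,0,0],"z":[0.028,0.03,0.029,0,0],"turn":[0.006,0,0,0,0]}' > m.json && python3 steer.py m.json; python3 go.py 0 -119 40
```

```text
clock: 2.18
position: [0.5228, -0.217, 0.0686]
ee_rot: [-0.0, 0.995, -0.1, -0.001]
contact_force: [0.5, -0.8, 0.5]
width: -0.0003
gripper_force: 0.0
t 2.1833 bed xy [   3.1 -141.9] tip z 46.6 tool d [-0.0032 -0.0229  0.0066] yaw err -0.0048 F [ 0.5 -0.8  0.5] j6 1.26 w -0.0003
```

```bash
echo '{"x":[-0.003,0,0,0,0],"y":[0,0,-0.004,-0.004,0],"z":[0.006,0,0,0,0],"turn":[-0.004,0,0,0,0]}' > m.json && python3 steer.py m.json; python3 go.py 0 -119 40;  echo '{"x":[0,0,0,0,0],"y":[-0.004,-0.004,-0.004,-0.004,0],"z":[0,0,0,0,0],"turn":[0,0,0,0,0]}' > m.json && python3 steer.py m.json; python3 go.py 0 -86 40
```

```text
clock: 2.6
position: [0.5228, -0.2075, 0.0636]
ee_rot: [0.0, 0.995, -0.098, 0.001]
contact_force: [0.7, -0.3, 0.8]
width: -0.0002
gripper_force: 0.0
t 2.6 bed xy [   1.3 -132.7] tip z 41.6 tool d [-0.0013 -0.0137  0.0016] yaw err -0.0006 F [ 0.7 -0.3  0.8] j6 1.27 w -0.0002
clock: 3.02
position: [0.5255, -0.1915, 0.0625]
ee_rot: [-0.0, 0.995, -0.098, -0.0]
contact_force: [0.4, 0.6, -0.5]
width: -0.0001
gripper_force: 0.0
t 3.0167 bed xy [   0.8 -116.4] tip z 40.5 tool d [-0.0008 -0.0304  0.0005] yaw err -0.0004 F [ 0.4  0.6 -0.5] j6 1.29 w -0.0001
```

```bash
for i in 1 2 3; do echo '{"x":[0,0,0,0],"y":[-0.003,-0.003,-0.003,0],"z":[0,0,0,0],"turn":[0,0,0,0]}' > m.json && python3 steer.py m.json >/dev/null; python3 go.py 0 -86 40; done
```

```text
t 3.35 bed xy [   0.9 -107.8] tip z 40.5 tool d [-0.0009 -0.0218  0.0005] yaw err -0.001 F [-0.  -0.3  0.1] j6 1.31 w 0.0002
t 3.6833 bed xy [  0.9 -98.7] tip z 40.6 tool d [-0.0009 -0.0127  0.0006] yaw err -0.001 F [-0.2 -0.9 -0.4] j6 1.32 w 0.0002
t 4.0167 bed xy [  0.9 -89.7] tip z 40.6 tool d [-0.0009 -0.0037  0.0006] yaw err -0.0009 F [0.1 0.2 0.3] j6 1.34 w -0.0002
```

```bash
python3 - <<'E'
from h import *
d=snap('side','pics/side1.png'); a=cv2.imread('pics/side1.png')[155:255,205:315]; cv2.imwrite('pics/side1c.png',cv2.resize(a,None,fx=6,fy=6,interpolation=cv2.INTER_CUBIC))
E
```

```text
(no output)
```

View pics/side1c.png

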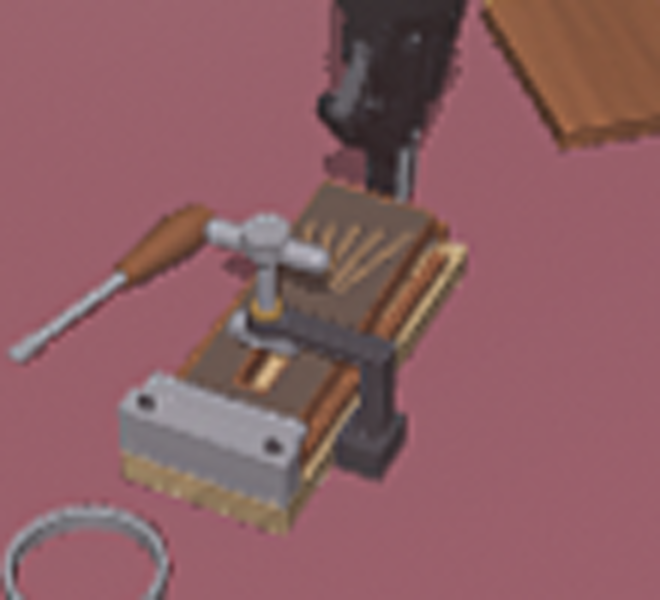

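The block is moving: its leading end has reached the lip, and its heel edge runs from (328,183) to (440,215) in the crop. I'll keep pushing until the force rises.

```bash
for i in 1 2 3; do echo '{"x":[0,0,0],"y":[-0.0015,-0.0015,0],"z":[0,0,0],"turn":[0,0,0]}' > m.json && python3 steer.py m.json >/dev/null; python3 go.py 0 -80 40; done
```

```text
t 4.3167 bed xy [  1.  -87.1] tip z 40.6 tool d [-0.001  -0.0071  0.0006] yaw err -0.0012 F [-0.3 -0.7  0.2] j6 1.35 w 0.0002
t 4.5667 bed xy [  1.2 -84.3] tip z 40.8 tool d [-0.0012 -0.0043  0.0008] yaw err -0.0012 F [ 0.2 -1.1  1. ] j6 1.35 w -0.0001
t 4.8167 bed xy [  1.2 -81.5] tip z 40.8 tool d [-0.0012 -0.0015  0.0008] yaw err -0.0008 F [-0.  -2.1  1.6] j6 1.36 w 0.0002
```

```bash
for i in 1 2 3; do echo '{"x":[0,0],"y":[-0.001,0],"z":[0,0],"turn":[0,0]}' > m.json && python3 steer.py m.json >/dev/null; python3 go.py 0 -80 40; done
```

```text
t 4.9833 bed xy [  1.2 -81.3] tip z 40.8 tool d [-0.0012 -0.0013  0.0008] yaw err -0.0002 F [-1.8 -4.7  0.9] j6 1.36 w 0.0002
t 5.15 bed xy [  1.3 -81.2] tip z 40.8 tool d [-0.0013 -0.0012  0.0008] yaw err 0.0004 F [-1.5 -7.   0.5] j6 1.36 w -0.0003
t 5.3167 bed xy [  1.3 -81. ] tip z 40.7 tool d [-0.0013 -0.001   0.0007] yaw err 0.001 F [ -1.7 -10.    1.7] j6 1.36 w -0.0002
```

```bash
for i in 1 2; do echo '{"x":[0,0],"y":[-0.001,0],"z":[0,0],"turn":[0,0]}' > m.json && python3 steer.py m.json >/dev/null; python3 go.py 0 -80 40; done; echo '{"x":[0,0,0,0,0],"y":[0.005,0.005,0,0,0],"z":[0,0,-0.02,-0.02,0],"turn":[0,0,0,0,0]}' > m.json && python3 steer.py m.json>/dev/null; python3 go.py 0 -62 60
python3 - <<'E'
from h import *
d=snap('side','pics/side2.png'); a=cv2.imread('pics/side2.png')[165:245,215:305]; cv2.imwrite('pics/side2c.png',cv2.resize(a,None,fx=8,fy=8,interpolation=cv2.INTER_CUBIC))
E
```

```text
t 5.4833 bed xy [  1.4 -80.9] tip z 40.8 tool d [-0.0014 -0.0009  0.0008] yaw err 0.0016 F [ -2.5 -10.3   0.8] j6 1.36 w 0.0
t 5.65 bed xy [  1.5 -80.8] tip z 40.9 tool d [-0.0015 -0.0008  0.0009] yaw err 0.0022 F [ -3.5 -14.4   1.3] j6 1.36 w -0.0005
t 6.0667 bed xy [  3.  -86.4] tip z 83.5 tool d [-0.0032 -0.0244  0.0235] yaw err -0.0017 F [ 0.5 -0.3  0.6] j6 1.35 w 0.0001
```

View pics/side2c.png

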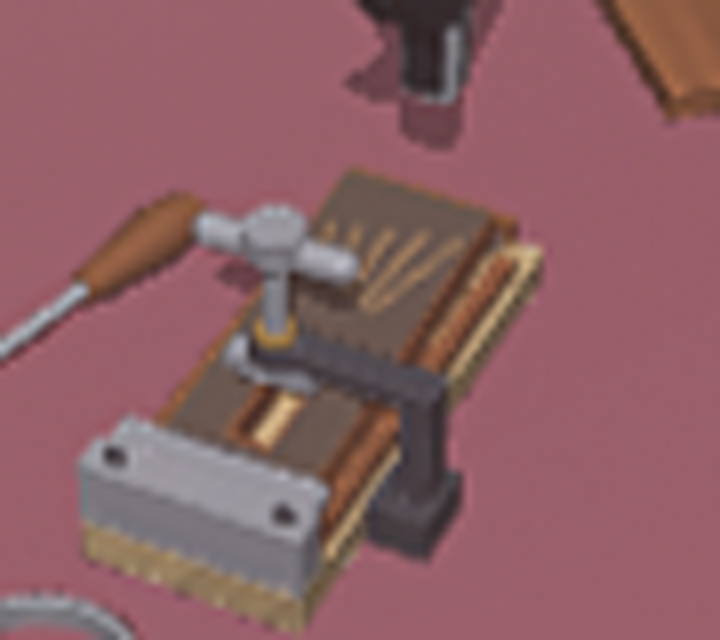

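```bash
python3 - <<'E'
from h import *
p=np.load('bed.npy'); c,n=np.cos(p[2]),np.sin(p[2]); C=load('pics/side2.npz')
for x,y in((352,168),(497,206),(518,217)):
    w=atz(C,(x+.5)/8-.5+215,(y+.5)/8-.5+165,.0509)[:2]-p[:2]; print(((c*w[0]+n*w[1])*1e3).round(1),((-n*w[0]+c*w[1])*1e3).round(1))
E
```

```text
25.6 -68.9
-31.6 -72.5
-41.1 -70.1
```

The heel edge measures y ≈ -71, against -72.5 when fully home, so the block is home. Next I'll press the heel down.

```bash
echo '{"x":[-0.003,0,0,0,0],"y":[-0.01,-0.01,-0.003,0,0],"z":[0,0,0.01,0.01,0],"turn":[0,0,0,0,0]}' > m.json && python3 steer.py m.json>/dev/null; python3 go.py 0 -64 50; for i in 1 2 3 4 5; do echo '{"x":[0,0,0],"y":[0,0,0],"z":[0.004,0.002,0],"turn":[0,0,0]}' > m.json && python3 steer.py m.json >/dev/null; python3 go.py 0 -64 34; done
```

```text
t 6.5333 bed xy [ -4.2 -62.4] tip z 57.5 tool d [0.0042 0.0017 0.0074] yaw err 0.0 F [ 0.1 -0.2 -0.6] j6 1.39 w -0.0001
t 6.7833 bed xy [ -2.2 -63.5] tip z 53.8 tool d [0.0023 0.0005 0.0198] yaw err -0.0014 F [-0.7  0.3 -0.9] j6 1.39 w -0.0001
t 7.0333 bed xy [ -2.2 -63.5] tip z 48.2 tool d [0.0022 0.0005 0.0142] yaw err -0.0015 F [ 0.   0.6 -1.2] j6 1.39 w 0.0002
t 7.2833 bed xy [ -1.3 -63.8] tip z 43.1 tool d [0.0013 0.0002 0.0091] yaw err -0.0011 F [-1.  -0.   3.5] j6 1.39 w 0.0
t 7.5333 bed xy [ -1.9 -63.6] tip z 36.2 tool d [0.0019 0.0004 0.0022] yaw err -0.0012 F [-0.1 -0.7  0.6] j6 1.39 w -0.0
t 7.7833 bed xy [ -1.7 -63.6] tip z 33.9 tool d [ 0.0017  0.0004 -0.0001] yaw err -0.0009 F [-6.5  0.9 26.8] j6 1.39 w -0.0002
```

```bash
echo '{"x":[0,0,0,0.002,0],"y":[0,0,0,-0.03,-0.038],"z":[-0.035,-0.04,-0.035,0,0],"turn":[0,0,0,0,0]}' > m.json && python3 steer.py m.json 0.045 40 >/dev/null;  echo '{"x":[0,0,0],"y":[-0.038,0,0],"z":[0,0,0],"turn":[0,0,0]}' > m.json && python3 steer.py m.json; python3 go.py 0 45 102
python3 - <<'E'
from h import *
d=snap('side','pics/side3.png'); a=cv2.imread('pics/side3.png')[150:250,205:305]; cv2.imwrite('pics/side3c.png',cv2.resize(a,None,fx=6,fy=6,interpolation=cv2.INTER_CUBIC))
E
```

```text
clock: 8.45
position: [0.5555, -0.0331, 0.1619]
ee_rot: [-0.0, 0.995, -0.097, -0.001]
contact_force: [0.2, -0.7, 0.6]
width: 0.0449
gripper_force: 0.0
t 8.45 bed xy [-0.6 44.7] tip z 139.9 tool d [ 0.0006 -0.0002  0.0379] yaw err 0.0025 F [ 0.2 -0.7  0.6] j6 1.58 w 0.0449
```

View pics/side3c.png

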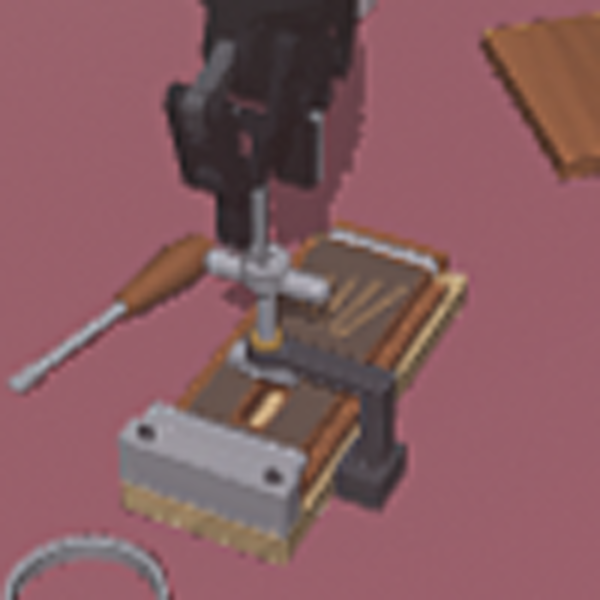

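The block lies flat, with the catch bar showing behind its heel at (385,248), and the gripper is above the key. I'll lower it over the head and grip.

```bash
echo '{"x":[0,0,0,0,0],"y":[0,0,0,0,0],"z":[0.012,0.014,0.012,0,0],"turn":[-0.04,-0.04,0,0,0]}' > m.json && python3 steer.py m.json >/dev/null; python3 go.py 0 45 102;  echo '{"x":[0,0,0,0],"y":[0,0,0,0],"z":[0,0,0,0],"turn":[0,0,0,0]}' > m.json && python3 steer.py m.json 0.0 40; python3 go.py 0 45 102
```

```text
t 8.9167 bed xy [-0.4 41.5] tip z 101.7 tool d [ 0.0007 -0.0035 -0.0003] yaw err 0.077 F [ 1.1 -0.5  0.4] j6 1.5 w 0.0447
clock: 9.25
position: [0.5565, -0.0342, 0.1255]
ee_rot: [-0.001, 0.998, -0.059, 0.001]
contact_force: [0.4, 5.0, 1.4]
width: 0.0199
gripper_force: 39.1
t 9.25 bed xy [ 0.6 43.8] tip z 103.5 tool d [-0.0005 -0.0012  0.0015] yaw err 0.0778 F [0.4 5.  1.4] j6 1.5 w 0.0199
```

```bash
echo '{"x":[0,0,0,0,0],"y":[-0.001,0,0,0,0],"z":[0,0,0,0,0],"turn":[-0.1,-0.124,-0.124,-0.124,-0.124]}' > m.json && python3 steer.py m.json >/dev/null; echo '{"x":[0,0,0,0,0],"y":[0,0,0,0,0],"z":[0,0,0,0,0],"turn":[-0.124,-0.124,-0.124,-0.124,-0.124]}' > m.json && python3 steer.py m.json >/dev/null; echo '{"x":[0,0,0,0,0],"y":[0,0,0,0,0],"z":[0,0,0,0,0],"turn":[-0.124,-0.124,-0.03,0,0]}' > m.json && python3 steer.py m.json; python3 go.py 0 45 102
```

```text
clock: 10.5
position: [0.5574, -0.0345, 0.1255]
ee_rot: [0.001, 0.773, 0.635, 0.001]
contact_force: [1.8, 1.7, 1.5]
width: 0.02
gripper_force: 39.2
t 10.5 bed xy [ 1.5 43.8] tip z 103.5 tool d [ 0.0012 -0.0015  0.0015] yaw err 1.5718 F [1.8 1.7 1.5] j6 0.01 w 0.02
```

Turned. I'll release, rise clear and check the alignment.

```bash
echo '{"x":[0,0,0,0,0],"y":[0,0,0,0,0],"z":[0,0,0,-0.02,-0.03],"turn":[0,0,0,0,0]}' > m.json && python3 steer.py m.json 0.05 >/dev/null; echo '{"x":[0,-0.04,-0.04,-0.04,-0.02],"y":[0,0,0,0,0],"z":[-0.04,-0.01,0,0,0],"turn":[0,0,0,0,0]}' > m.json && python3 steer.py m.json 0.0; python3 go.py 0 45 130
python3 - <<'E'
from h import *
for n,o in(('side',(165,215)),('top',(150,215))):
    snap(n,f'pics/{n}4.png')
a=cv2.imread('pics/side4.png')[175:240,215:285];b=cv2.imread('pics/top4.png')[163:218,230:300]
r=lambda a:cv2.resize(a,(400,int(400*a.shape[0]/a.shape[1])),interpolation=cv2.INTER_CUBIC)
a,b=r(a),r(b); h=max(len(a),len(b)); pad=lambda a:cv2.copyMakeBorder(a,0,h-len(a),0,0,0)
cv2.imwrite('pics/m4.png',np.hstack([pad(a),pad(b)]))
E
```

```text
clock: 11.33
position: [0.5277, -0.1756, 0.225]
ee_rot: [0.001, 0.773, 0.635, -0.001]
contact_force: [0.9, -0.1, -0.5]
width: -0.0004
gripper_force: 0.0
t 11.3333 bed xy [-1.000e-01 -1.004e+02] tip z 203.0 tool d [1.456e-01 1.000e-04 7.250e-02] yaw err 1.5711 F [ 0.9 -0.1 -0.5] j6 -0.25 w -0.0004
```

View pics/m4.png

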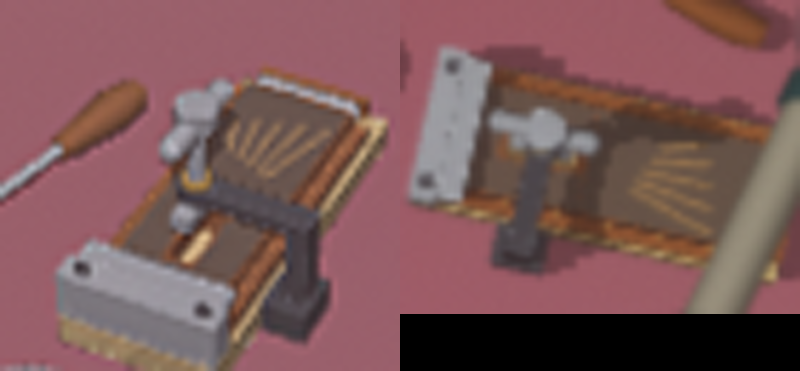

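The key is turned so that its crossbar runs along the bed. In the top crop its ends are at about (491,121) and (599,145), and in the side crop at about (172,148) and (224,88). I'll work out the angle.

```bash
python3 - <<'E'
from h import *
p=np.load('bed.npy'); k=400/70
for f,o,a,b in(('top',(230,163),(91,121),(199,145)),('side',(215,175),(172,148),(224,88))):
    C=load(f'pics/{f}4.npz'); q=lambda u:atz(C,u[0]/k+o[0],u[1]/k+o[1],.106)
    A,B=q(a),q(b); d=A-B; print(f,A.round(4),B.round(4),np.linalg.norm(d),np.arctan2(-d[0],d[1])-p[2])
E
```

```text
top [ 0.5617 -0.0064  0.106 ] [ 0.5505 -0.0623  0.106 ] 0.056985470721351766 -0.0016508809589639017
side [ 0.5595 -0.0094  0.106 ] [ 0.548 -0.058  0.106] 0.049973743421494944 -0.03626039114568613
```

The key is aligned within about 0.02 rad. I'll press it down with the closed fingertips.

```bash
echo '{"x":[0.04,0.04,0.04,0.0256,0],"y":[0,0,0,0,0],"z":[0.01,0.02,0.02,0.022,0],"turn":[0,0,0,0,0]}' > m.json && python3 steer.py m.json >/dev/null; echo '{"x":[0,0],"y":[0,0],"z":[0,0],"turn":[0,0]}' > m.json && python3 steer.py m.json >/dev/null; python3 go.py 0 45 116; echo '{"x":[0,0,0],"y":[0,0,0],"z":[0.006,0.006,0],"turn":[0,0,0]}' > m.json && python3 steer.py m.json >/dev/null;python3 go.py 0 45 116
```

```text
t 12.0167 bed xy [ 0.1 43.9] tip z 133.6 tool d [ 0.0011 -0.0001  0.0176] yaw err 1.5739 F [ 0.4  0.4 -0. ] j6 0.01 w 0.0001
t 12.2667 bed xy [-0.4 42.8] tip z 120.6 tool d [0.0022 0.0004 0.0046] yaw err 1.5713 F [ 0.2 -0.5 -0.7] j6 0.01 w -0.0001
```

```bash
echo '{"x":[0.002,0],"y":[0,0],"z":[0.002,0],"turn":[0,0]}' > m.json && python3 steer.py m.json >/dev/null; for i in 1 2 3 4 5 6; do echo '{"x":[0,0,0],"y":[0,0,0],"z":[0.003,0.003,0],"turn":[0,0,0]}' > m.json && python3 steer.py m.json >/dev/null;python3 go.py 0 45 86; done
```

```text
t 12.6833 bed xy [ 0.3 45.6] tip z 113.1 tool d [-0.0006 -0.0003  0.0271] yaw err 1.5727 F [-0.   1.   0.4] j6 0.01 w -0.0
t 12.9333 bed xy [ 0.2 45.7] tip z 106.9 tool d [-0.0007 -0.0002  0.0209] yaw err 1.5728 F [0.6 0.8 0.2] j6 0.01 w 0.0001
t 13.1833 bed xy [-0.  45.8] tip z 100.7 tool d [-0.0008  0.      0.0147] yaw err 1.5728 F [-0.1 -0.6 -0.2] j6 0.01 w 0.0
t 13.4333 bed xy [-0.1 45.8] tip z 94.7 tool d [-0.0008  0.0001  0.0087] yaw err 1.5728 F [ 0.1 -0.3  0.3] j6 0.01 w 0.0003
t 13.6833 bed xy [-0.1 45.8] tip z 88.7 tool d [-0.0008  0.0001  0.0027] yaw err 1.5728 F [ 0.3  0.2 -0.1] j6 0.01 w -0.0001
t 13.9333 bed xy [ 0.4 45.8] tip z 85.8 tool d [-0.0008 -0.0004 -0.0002] yaw err 1.5729 F [-4.   1.  18.6] j6 0.01 w 0.0001
```

```bash
echo '{"x":[0,0,0],"y":[0,0,0],"z":[0.002,0,0],"turn":[0,0,0]}' > m.json && python3 steer.py m.json; python3 go.py 0 45 86; echo '{"x":[0,0,-0.03,-0.04,-0.04],"y":[0,0,0,0,0],"z":[-0.02,-0.04,-0.03,0,0],"turn":[0,0,0,0,0]}' > m.json && python3 steer.py m.json >/dev/null; echo '{"x":[-0.04,0,0],"y":[0,0,0],"z":[0,0,0],"turn":[0,0,0]}' > m.json && python3 steer.py m.json
python3 - <<'E'
from h import *
for n in('side','top'): snap(n,f'pics/{n}5.png')
a=cv2.imread('pics/side5.png')[175:240,215:285];b=cv2.imread('pics/top5.png')[163:218,230:300]
r=lambda a:cv2.resize(a,(400,int(400*a.shape[0]/a.shape[1])),interpolation=cv2.INTER_CUBIC)
a,b=r(a),r(b); h=max(len(a),len(b)); pad=lambda a:cv2.copyMakeBorder(a,0,h-len(a),0,0,0)
cv2.imwrite('pics/m5.png',np.hstack([pad(a),pad(b)]))
p=np.load('bed.npy');c,n=np.cos(p[2]),np.sin(p[2])
for z in(.086,.116):
  W=[p[0]-n*.045,p[1]+c*.045,z]
  print(z,(proj(load('pics/side5.npz'),W)[0]-[215,175])*400/70,(proj(load('pics/top5.npz'),W)[0]-[230,163])*400/70+[400,0])
E
```

```text
clock: 14.18
position: [0.5569, -0.0323, 0.1076]
ee_rot: [0.001, 0.772, 0.635, 0.001]
contact_force: [-6.6, 1.5, 28.8]
width: -0.0
gripper_force: 14.0
t 14.1833 bed xy [ 0.6 45.8] tip z 85.6 tool d [-0.0008 -0.0006 -0.0004] yaw err 1.5731 F [-6.6  1.5 28.8] j6 0.01 w -0.0
clock: 14.85
position: [0.5269, -0.1808, 0.1922]
ee_rot: [-0.0, 0.774, 0.634, -0.0]
contact_force: [-0.1, 0.6, -0.8]
width: -0.0002
gripper_force: 0.0
0.086 [193.1082647  150.29585148] [541.51974564 137.78899421]
0.116 [192.84265486 100.9229689 ] [542.80734971 130.41857725]
```

View pics/m5.png

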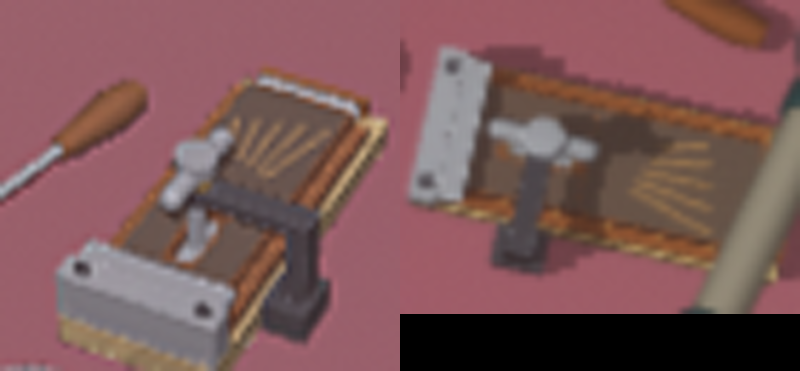

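The key head is at (197,150) in the side crop, against (193,150) predicted for fully down. The foot is in the slot, the block is flat behind the catch and the arm is clear, so I'm handing in.

```bash
python3 -c "
from rig import manip, order, get_image
print(order.sign_off())"
```

```text
the job is handed in; nothing more can be done
None
```

The block is home under the lip and flat behind the catch, the T-key is turned to line up and pressed fully down through the slot, and the job is handed in at about 15 s on the robot's clock; the tools on the table were not touched.

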